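# Load and secure a staining dish on a bench shaker

### The arm

A 6-joint arm with a two-finger parallel gripper is mounted at the origin on the work surface. World frame = base frame: x ahead of the robot, y to its left, z up, the work surface at z = 0. Lengths are in mm, angles in rad, forces in N, time in s.
With the tool pointing down it reaches from about 275 to 825 mm from the base axis. Payload 4.9 kg.
Tool frame: the origin (TCP) lies at the very end of the fingers, on their centre line; the grasp point (between the pads) lies 19 mm behind it; z points along the fingers, y is the direction in which the jaws open and shut (so a half turn about z gives the same grasp; the last joint's range is limited). The gripper opens to 85 mm and grips with 20 to 120 N. Pads are 22 mm wide; open, the fingers measure 114 mm over their backs; the gripper's body (76 mm by 85 mm) begins 54 mm behind the grasp point. The pads swing forward as they close: fully open they stand 13 mm farther back than shut.
Start: joints at [1.102, 0.326, -0.193, 1.052, 0, 1.437], TCP at [180.714, 519.481, 231.281] pointing down, gripper open.
Joint ranges: [-2.65, 2.65], [-0.97, 1.79], [-1.3, 1.35], [-1.93, 2.1], [-1.47, 1.37], [-3.14, 3.14]. Speed limits (rad/s): [2.57, 2.57, 3.14, 3.14, 3.14, 3.14].

### API

Orientations are given as [roll, pitch, yaw] about the fixed x, y, z axes, in that order (R = Rz(yaw) Ry(pitch) Rx(roll)).
In Python, from bench import bot, solve_ik, imaging gives the robot as it stands. Calls block until the motion is done:
- bot.move_ptp(position, orientation): joint-space move of the TCP to a pose.
- bot.movel(position, rot=None, max_speed=150, threshold=None): straight line of the TCP; rot=None keeps the orientation; max_speed is the mean speed in mm/s. With threshold (N) it stops when the force on the tool has changed by that much, and returns True; else False.
- bot.move_j(angles): joint-space move.
- bot.grip(opening, effort=None): opening from 0.0 (shut) to 1.0 (fully open); effort is the grip in N (None keeps the last); returns when the fingers have stopped.
- bot.dwell(seconds).
- solve_ik(position, orientation): joint angles nearest the present ones, or None.
- bot.get_state(): the state.
- imaging.capture(name): name is "scene" or "top"; returns the picture (400x640x3 uint8, blue, green, red); there is no depth.
- imaging.camera_model(name): a dict with "K" (3x3 intrinsics, pixels), "position" and "rotation" of the camera in the world. Camera axes: x right, y up, looking along -z (the intrinsics and any distortion apply to the point x, -y, -z); pixel columns grow to the right and rows downward; lengths in mm; the calibration is good to about 2 mm. A picture is of the moment at which its call begins. camera_model takes no time and is no camera call.
A pose or a line that the arm cannot do raises bot.IKError and nothing moves.
- bot.sign_off(): hands the job in, once; it reports no verdict.
The state is a dict: "t": time; "qpos": joint angles; "joint_velocities": joint speeds; "effort": joint torques, N m; "tcp_pos": TCP position; "orientation": TCP orientation; "contact_force": force on the tool from outside, world axes, zero at the start; "wrist_torque": the same for the moment, N m; "opening": opening from 0.0 (shut) to 1.0 (fully open).
Only numpy, scipy, OpenCV 4.12 (cv2) and the standard library are available. Lean on these libraries where they do the work, as an engineer would, in place of code of your own. Each camera call takes 0.05 s, during which the arm holds its last target.

### The job

Get the staining dish on the shaker ready to run: lower the slide rack gently into the dish (do not drop it: it holds glass slides), put the dish's own cover on so that it sits level all the way down on the rim, then swing the hold-down arm across the cover as far as it goes. Leave the smaller cover and the beaker of brushes where they stand.

Things in the scene. Friction and masses are not known exactly. Their poses are not given: they have to be found in the camera images.
- rack_mid (a point): Centre of the steel slide rack, 62 (x) x 98 (y) x 80 mm high, about 0.28 kg, loose and upright on the table; 40 mm above its underside; z up. Upright glass slides and end plates fill its lower part, up to 8 mm below this point; above that it is open but for the handle along y and its two narrow uprights at the ends.
- rack_handle (a point): Middle of the rack's straight handle bar, 35 mm above rack_mid: 9 mm wide in x, 98 mm long in y, 10 mm tall. With the rack in the dish this point is 24 mm above the dish rim. Axes as the rack's.
- cover_mid (a point): The dish's own cover (the larger of the two): steel hood open underneath, 95 (x) x 131 (y) mm, 48 mm high to its flat top, about 0.3 kg, loose on the table, top up. Point on its centre line, 36 mm above its lower edge; z up. An inner ledge 8 mm above the lower edge lies on the dish rim, then this point is 79 mm above dish_floor; the skirt below it goes round the dish, 3.5 mm to spare per side. Fits either way round.
- cover_grip (a point): Middle of the black grip bar on the cover's top, 29 mm above cover_mid: 14 mm wide in x, 44 mm long in y, 14 mm tall, with 10 mm of space between its overhanging ends and the cover's top. Axes as the cover's.
- dish_floor (a point): Steel staining dish fixed on the shaker, outside 84 (x) x 120 (y) x 56 mm high, walls 5 mm, open on top. Point: centre of its inner floor, 80 mm above the table; rim 51 mm above the point. z up, y towards the arm's post. Inside 74 (x) x 110 (y) mm: the rack goes in with its length along y, either way round, 6 mm to spare per side; its handle fits under the cover.
- shaker: Grey bench shaker fixed on the table, 240 (x) x 280 (y) mm, its dark platform 75 mm above the table; carries the dish and the hold-down arm. Origin: centre of its underside, 30 mm from the dish centre along the dish's +y; same axes as the dish.
- hold_arm (a joint): Angle of the steel hold-down arm: flat bar 18 x 8 mm, turning level about a post, 72 mm long from the pivot. At 0 it points along the dish's -x, beside the dish; it grows counter-clockwise seen from above to its stop at 1.571, over the end of the cover, 4 mm above its flat top. Range -0.6 to 1.571. Friction (about 1.2 N at the peg) holds it where left. When across it blocks the cover.
- clamp_peg (a point): Middle of the upright black peg on the arm by which it is pushed or pinched: 12 mm diameter, 40 mm tall, 45 mm from the pivot axis; its top 20 mm above this point, the arm's upper face 20 mm below. Axes turn with the arm: the pivot lies along +x.
- clamp_pivot (a point): The arm's pivot axis at the arm's mid-thickness; 105 mm from the dish centre along the dish's +y, 24 mm below clamp_peg. The hub, 26 mm across, ends 7 mm above this point.
- small_cover_mid (a point): A smaller cover of another dish: 70 (x) x 86 (y) mm, 48 mm high with a grip bar like the other's; point on its centre line, 36 mm above its lower edge. Leave alone.
- beaker_mid (a point): Glass beaker, 68 mm diameter, 90 mm tall, with brushes standing in it to about 135 mm; its centre, 45 mm above the table. Bystander.
Mind the look-alikes: they are no part of the job. What is shaped like the part that bears rack_mid but red is not meant.

How it is judged (in metres and radians):
On the way, in this order (a step that is already met when the one before it is completed fails the run):
1. the slide rack stands on the dish floor, let go (z of rack_mid in the frame of dish_floor between 0.036 and 0.0445 m and x of rack_mid in the frame of dish_floor between -0.012 and 0.012 m and y of rack_mid in the frame of dish_floor between -0.012 and 0.012 m and angle between rack_mid's own z axis and vertical below 0.08 rad and contact force between the fingers and rack below 0.3 N and linear speed of rack below 0.02 m/s), for 0.2 s.
2. the cover sits level on the dish rim over the rack, let go (z of rack_mid in the frame of dish_floor between 0.036 and 0.0445 m and x of rack_mid in the frame of dish_floor between -0.012 and 0.012 m and y of rack_mid in the frame of dish_floor between -0.012 and 0.012 m and angle between rack_mid's own z axis and vertical below 0.08 rad and z of cover_mid in the frame of dish_floor between 0.075 and 0.083 m and x of cover_mid in the frame of dish_floor between -0.008 and 0.008 m and y of cover_mid in the frame of dish_floor between -0.008 and 0.008 m and angle between cover_mid's own z axis and vertical below 0.06 rad and contact force between the fingers and cover below 0.3 N and linear speed of cover below 0.02 m/s), for 0.2 s.
3. the hold-down arm is swung across the cover to its stop (z of cover_mid in the frame of dish_floor between 0.075 and 0.083 m and x of cover_mid in the frame of dish_floor between -0.008 and 0.008 m and y of cover_mid in the frame of dish_floor between -0.008 and 0.008 m and angle between cover_mid's own z axis and vertical below 0.06 rad and value of joint hold_arm above 1.42 rad), for 0.2 s.
At the end, for the whole second after the job is handed in: The rack stands upright on the dish floor (height within about 4 mm, centred within 12 mm), the cover sits level on the rim (height within 4 mm, centred within 8 mm, tilt under 0.06 rad), the hold-down arm is across it within 0.15 rad of its stop, all at rest and released (all of step 3 and z of rack_mid in the frame of dish_floor between 0.036 and 0.0445 m and x of rack_mid in the frame of dish_floor between -0.012 and 0.012 m and y of rack_mid in the frame of dish_floor between -0.012 and 0.012 m and angle between rack_mid's own z axis and vertical below 0.08 rad and linear speed of each of rack, cover below 0.02 m/s and velocity of joint hold_arm between -0.05 and 0.05 rad/s); the robot touches nothing.
It fails at once if the rack is dropped into the dish (faster than 0.45 m/s inside it) (horizontal distance between rack_mid and dish_floor below 0.02 m and z of rack_mid in the frame of dish_floor below 0.085 m and linear speed of rack above 0.45 m/s).
It fails at once if the small cover is moved more than 40 mm or tipped (distance of small_cover_mid from where it was at the start of the episode above 0.04 m or angle between small_cover_mid's own z axis and vertical above 0.5 rad).
It fails at once if the beaker is moved more than 40 mm or tipped (distance of beaker_mid from where it was at the start of the episode above 0.04 m or angle between beaker_mid's own z axis and vertical above 0.5 rad).
It also fails if it takes over 72 s, if anything falls off the work surface, if the arm or the gripper's body presses on something with over 40 N, if the wrist force passes 120 N, or if a joint passes its speed limit or range.

## Working session

There is one attempt and no reset: what is moved stays moved. The work goes in short steps, each a Python script; the robot and the scene stay as the last script left them, time stands still between calls to the robot, and variables do not carry over. Pictures are saved under pics/ and viewed, and the job is handed in when it is done.

```bash
mkdir -p pics; ls; python3 - <<'E'
from bench import bot, imaging
import cv2
for n in("scene","top"):
    cv2.imwrite(f"pics/{n}0.png",imaging.capture(n))
    m=imaging.camera_model(n);print(n,m)
s=bot.get_state();print(s['t'],s['tcp_pos'],s['orientation'])
E
```

```text
pics
scene {'K': array([[472.14924499,   0.        , 319.35891367],
       [  0.        , 472.14924499, 199.52924295],
       [  0.        ,   0.        ,   1.        ]]), 'position': array([ 949.59855206, -639.3233946 , 1122.08340387]), 'rotation': array([0.65419957, 0.01685545, 0.60465053])}
top {'K': array([[406.06269679,   0.        , 319.9658264 ],
       [  0.        , 406.06269679, 206.88469974],
       [  0.        ,   0.        ,   1.        ]]), 'position': array([363.20875666, -27.53723405, 997.2587578 ]), 'rotation': array([ 0.20489054,  0.00373822, -1.77048368])}
0.1 [180.45916403 518.99599238 230.58819617] [-3.14006294e+00 -1.97176414e-04  2.80680604e+00]
```

View pics/scene0.png

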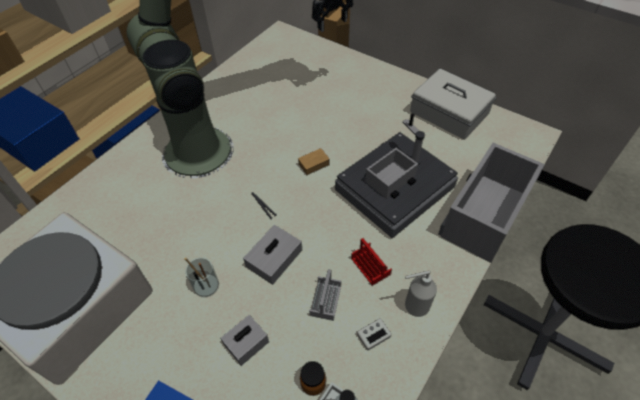

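View pics/top0.png

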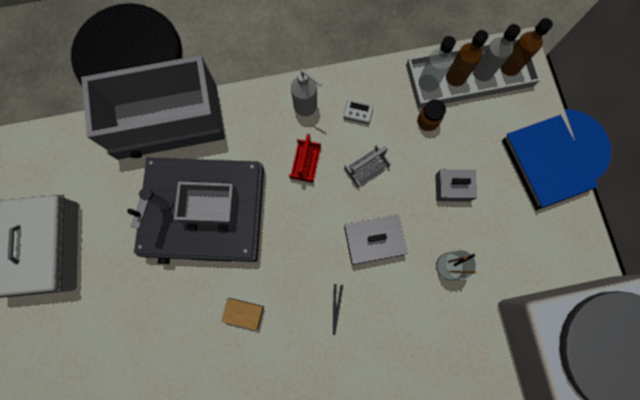

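The top view shows the steel rack at about (368,167), with the red look-alike at (306,160). The large cover is at (376,240), the small cover at (457,185), the beaker at (457,265), the dish at (205,203), and the arm post near (148,195). In the scene view the steel rack is at (325,296) and the red one at (370,262). The steel rack and the larger cover fit the description. I'll confirm both in enlarged crops.

```bash
cat > h.py <<'E'
import numpy as np, cv2
from scipy.spatial.transform import Rotation as Ro
from bench import bot, solve_ik, imaging
CM={n:imaging.camera_model(n) for n in("scene","top")}
def R(n): return Ro.from_euler('xyz',CM[n]['rotation']).as_matrix()
def ray(n,p):
    K=CM[n]['K'];d=np.linalg.inv(K)@[p[0],p[1],1];return R(n)@(d*[1,-1,-1])
def onz(n,p,z):
    d=ray(n,p);o=CM[n]['position'];return o+d*(z-o[2])/d[2]
def proj(n,P):
    q=R(n).T@(np.array(P,float)-CM[n]['position'])*[1,-1,-1];q=CM[n]['K']@q;return q[:2]/q[2]
def tri(ps,pt):
    A=[];b=[]
    for n,p in(("scene",ps),("top",pt)):
        d=ray(n,p);d/=np.linalg.norm(d);M=np.eye(3)-np.outer(d,d);A.append(M);b.append(M@CM[n]['position'])
    return np.linalg.lstsq(np.vstack(A),np.hstack(b),rcond=None)[0]
def crop(img,x0,y0,x1,y1,f,name):
    c=cv2.resize(img[y0:y1,x0:x1],None,fx=f,fy=f,interpolation=cv2.INTER_CUBIC)
    for x in range((x0+9)//10*10,x1,10):
        cv2.line(c,(int((x-x0+.5)*f),0),(int((x-x0+.5)*f),6 if x%50 else 14),(0,255,255),1)
        if x%20==0: cv2.putText(c,str(x),(int((x-x0+.5)*f)-10,24),0,.4,(0,255,255),1)
    for y in range((y0+9)//10*10,y1,10):
        cv2.line(c,(0,int((y-y0+.5)*f)),(6,int((y-y0+.5)*f)),(0,255,255),1)
        if y%20==0: cv2.putText(c,str(y),(8,int((y-y0+.5)*f)+4),0,.4,(0,255,255),1)
    cv2.imwrite(f"pics/{name}.png",np.clip(c.astype(float)*1.4,0,255).astype(np.uint8))
E
python3 - <<'E'
from h import *
t=cv2.imread("pics/top0.png");s=cv2.imread("pics/scene0.png")
crop(t,120,140,280,270,5,"t_dish");crop(t,280,125,420,275,4,"t_rack")
crop(s,225,215,405,345,4,"s_rack");crop(s,330,110,470,235,4.5,"s_dish")
for n in CM: print(n,proj(n,[0,0,0]))
for n,p,z in(("top",(368,167),0),("scene",(325,296),0),("top",(376,240),48),("scene",(273,245),48),("top",(205,203),131),("scene",(390,170),131)): print(n,p,onz(n,p,z).round())
E
```

```text
scene [197.434287   151.00012149]
top [341.91107481 457.33648792]
top (368, 167) [ 645. -206.    0.]
scene (325, 296) [ 636. -193.    0.]
top (376, 240) [ 453. -176.   48.]
scene (273, 245) [ 451. -167.   48.]
top (205, 203) [599. 184. 131.]
scene (390, 170) [608. 170. 131.]
```

View pics/t_dish.png

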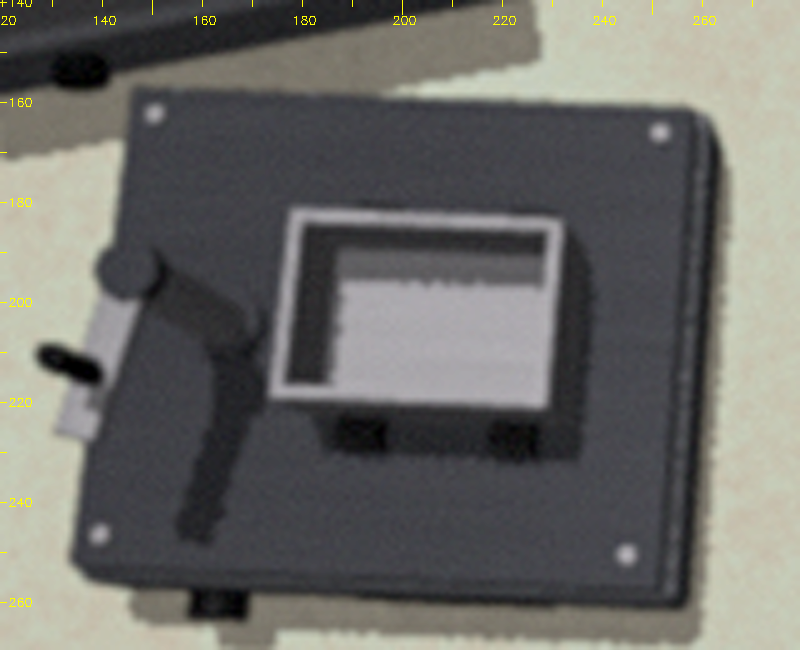

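View pics/t_rack.png

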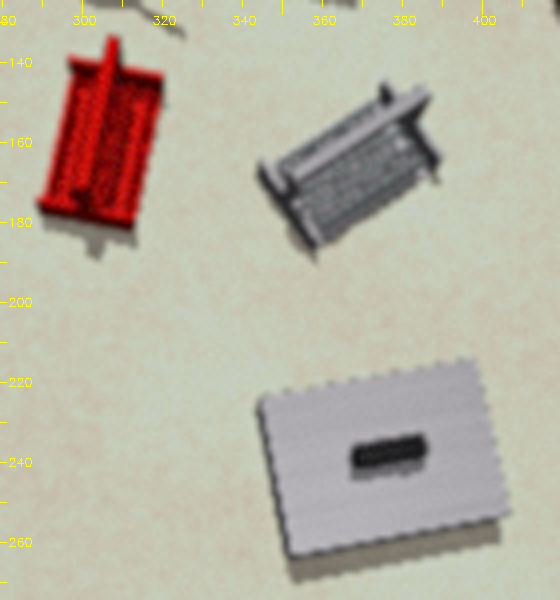

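View pics/s_rack.png

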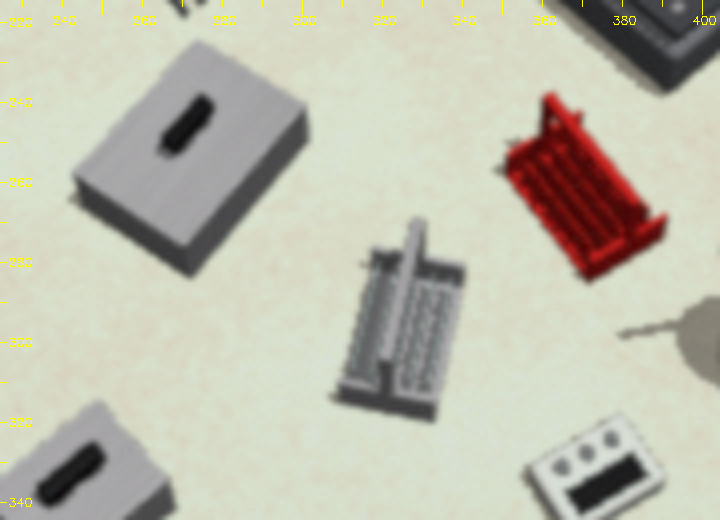

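View pics/s_dish.png

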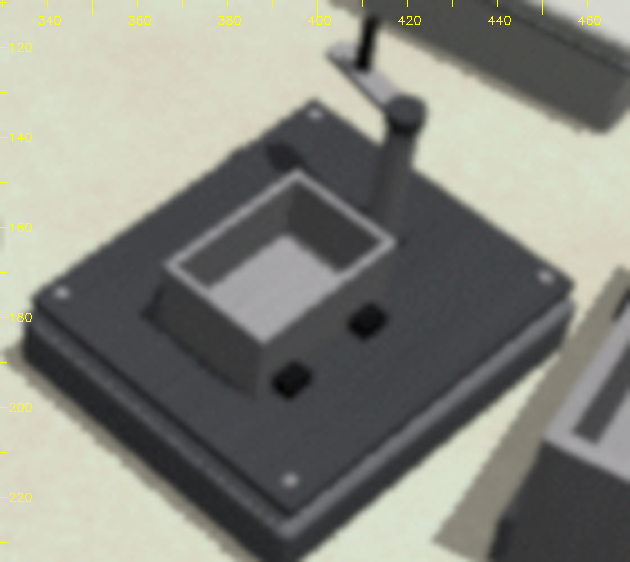

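The crops confirm it. The steel-grey rack sits in top crop 345–388 × 145–190 with its handle running (352,169)→(387,148). The red one beside it is the look-alike. The larger cover has top corners near (345,224), (399,215), (407,254) and (352,263), with its grip at (377,237). The hold-down arm points up and to the left, with its peg at top (130–138, 211). Next I'll measure corners from both views.

```bash
python3 - <<'E'
from h import *
t=cv2.imread("pics/top0.png");s=cv2.imread("pics/scene0.png")
def m(c,x0,y0,f): return np.array([[x/f+x0-.5,y/f+y0-.5] for x,y in c])
# dish rim outer corners, order: -> matched
T=m([(290,207),(563,217),(548,410),(268,398)],120,140,5)
S=m([(397,241),(266,345),(165,266),(296,168)],330,110,4.5)
print("dish");D=np.array([tri(a,b) for a,b in zip(S,T)]);print(D.round(1),D.mean(0).round(1))
for n,P in(("top",T),("scene",S)):
    Q=np.array([onz(n,p,131) for p in P]);print(n,Q.mean(0).round(1),[np.linalg.norm(Q[i]-Q[i-1]).round(1) for i in range(4)])
    for a,b in((0,1),(3,2)): d=Q[a]-Q[b];print('yaw +y dir',np.degrees(np.arctan2(d[1],d[0])).round(1))
    for a,b in((0,3),(1,2)): d=Q[a]-Q[b];print('x dir',np.degrees(np.arctan2(d[1],d[0])).round(1))
print("cover")
T=m([(258,398),(472,358),(510,515),(290,556)],280,125,4)
S=m([(190,246),(72,174),(198,40),(308,104)],225,215,4)
for pt in T: pass
S=np.array([S[3],S[0],S[1],S[2]])
for n,P in(("top",T),("scene",S)):
    Q=np.array([onz(n,p,48) for p in P]);print(n,Q.round(0)[:, :2].tolist(),Q.mean(0).round(1),[np.linalg.norm(Q[i]-Q[i-1]).round(1) for i in range(4)])
    for a,b in((0,1),(3,2)): d=Q[a]-Q[b];print('y dir',np.degrees(np.arctan2(d[1],d[0])).round(1))
print("grip")
for n,im,(x0,y0,x1,y1) in(("top",t,(360,228,392,248)),("scene",s,(260,235,284,258))):
    g=im[y0:y1,x0:x1].max(2)<55
    ys,xs=np.nonzero(g);c=(xs.mean()+x0,ys.mean()+y0);print(n,len(xs),np.round(c,1),onz(n,c,66).round(1))
print("handle")
T=m([(291,176),(428,97)],280,125,4);S=m([(386,360),(418,220)],225,215,4)
for n,P in(("top",T),("scene",S)):
    Q=np.array([onz(n,p,80) for p in P]);d=Q[0]-Q[1];print(n,Q.round(1).tolist(),Q.mean(0).round(1),np.linalg.norm(d).round(1),np.degrees(np.arctan2(d[1],d[0])).round(1))
print("peg: mid");
T=m([(45,352),(95,373)],120,140,5);S=m([(372,16),(364,68)],330,110,4.5)
print([tri(a,b).round(1) for a,b in zip(S,T)])
T=m([(128,270)],120,140,5);S=m([(404,112)],330,110,4.5);print("hub",tri(S[0],T[0]).round(1),onz("top",T[0],150),onz("scene",S[0],150))
E
```

```text
dish
[[659.7 236.2 131.7]
 [632.4 119.5 129.2]
 [548.8 140.  128.1]
 [576.8 257.  130.8]] [604.4 188.2 129.9]
top [604.4 188.2 131. ] [np.float64(85.8), np.float64(121.1), np.float64(86.4), np.float64(121.9)]
yaw +y dir 76.3
yaw +y dir 76.0
x dir -13.7
x dir -13.2
scene [604.7 187.1 131. ] [np.float64(85.0), np.float64(120.8), np.float64(85.2), np.float64(120.8)]
yaw +y dir 77.5
yaw +y dir 77.4
x dir -13.7
x dir -13.7
cover
top [[505.0, -111.0], [504.0, -240.0], [409.0, -240.0], [411.0, -109.0]] [ 457.2 -175.1   48. ] [np.float64(94.4), np.float64(129.7), np.float64(94.9), np.float64(130.7)]
y dir 89.2
y dir 89.0
scene [[505.0, -113.0], [506.0, -242.0], [409.0, -244.0], [412.0, -113.0]] [ 458. -178.   48.] [np.float64(93.6), np.float64(129.0), np.float64(97.1), np.float64(130.6)]
y dir 90.2
y dir 88.7
grip
top 102 [376.5 237.7] [ 456.5 -175.8   66. ]
scene 86 [271.3 246.2] [ 457.6 -180.5   66. ]
handle
top [[626.0, -154.7, 80.0], [657.5, -244.9, 80.0]] [ 641.8 -199.8   80. ] 95.6 109.3
scene [[662.7, -248.2, 80.0], [625.9, -159.5, 80.0]] [ 644.3 -203.9   80. ] 96.1 -67.5
peg: mid
[array([588.7, 308.3, 226.9]), array([589.1, 308.8, 182.9])]
hub [628.7 289.6 182.6] [640.04655451 303.14053767 150.        ] [617.05705254 320.68830764 150.        ]
```

Two-view checks agree with the given sizes. The dish rim is 85×121 at z≈130 and the cover is 95×130. The handle measures about 96 long, and the pivot's predicted position matches the measured hub within 1 mm. Now I'll go and grasp the rack.

```bash
cat >> h.py <<'E'
D2=np.pi/180
def ori(yd): return [np.pi,0,yd*D2]
def st(*k):
    s=bot.get_state();print('t',round(s['t'],2),'tcp',np.round(s['tcp_pos'],1),'yaw',round(s['orientation'][2]/D2,1),'op',round(s['opening'],3),'F',np.round(s['contact_force'],2))
def snap(tag):
    r={}
    for n in("scene","top"):
        r[n]=imaging.capture(n);cv2.imwrite(f"pics/{n}_{tag}.png",r[n])
    return r
E
python3 - <<'E'
from h import *
bot.move_ptp([643,-202,330],ori(110.5));st()
bot.grip(0.6);st()
bot.movel([643,-202,110],max_speed=200);st()
r=snap("pre")
crop(r["top"],290,90,450,220,5,"t_pre");crop(r["scene"],240,180,400,330,4,"s_pre")
E
```

```text
t 3.12 tcp [ 643.2 -200.9  330. ] yaw 110.6 op 0.999 F [-0.17 -0.33 -0.06]
t 3.56 tcp [ 643.  -201.9  330. ] yaw 110.5 op 0.603 F [ 0.49 -0.15  1.33]
t 4.81 tcp [ 643.9 -202.4  111.4] yaw 110.5 op 0.596 F [-0.27 -0.7   0.65]
```

View pics/t_pre.png

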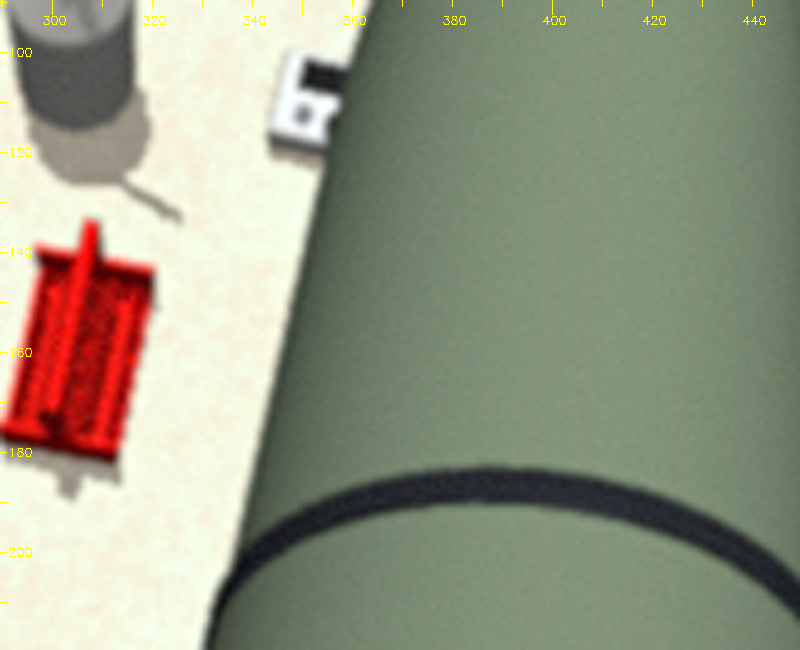

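View pics/s_pre.png

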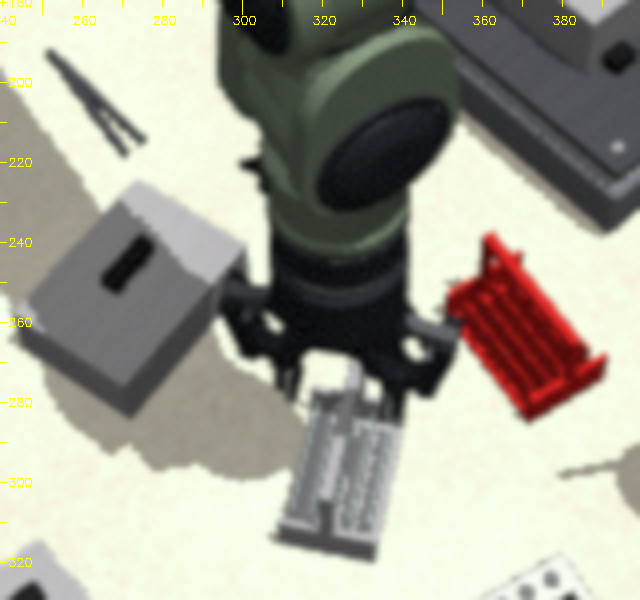

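The arm hides the top view. In the scene view the open fingers straddle the handle, which runs (329,270)→(322,305). Descending to grasp with a force guard.

```bash
python3 - <<'E'
from h import *
print(bot.movel([643,-202,57],max_speed=100,threshold=6));st()
bot.grip(0.0,effort=40);st()
q=bot.get_state()['tcp_pos']
bot.movel([q[0],q[1],77],max_speed=80);st()
bot.movel([643,-202,240],max_speed=200);st()
r=snap("lift")
crop(r["scene"],230,130,430,280,4,"s_lift")
E
```

```text
False
t 5.59 tcp [ 643.3 -202.1   57.3] yaw 110.5 op 0.604 F [ 1.47 -0.52  0.77]
t 6.05 tcp [ 643.5 -202.2   57.7] yaw 110.5 op 0.096 F [-0.18  0.79  3.39]
t 6.45 tcp [ 643.9 -202.4   77.7] yaw 110.5 op 0.099 F [-0.26  0.73 -2.71]
t 7.42 tcp [ 642.2 -201.7  238.4] yaw 110.5 op 0.094 F [-0.12 -0.11 -3.33]
```

View pics/s_lift.png

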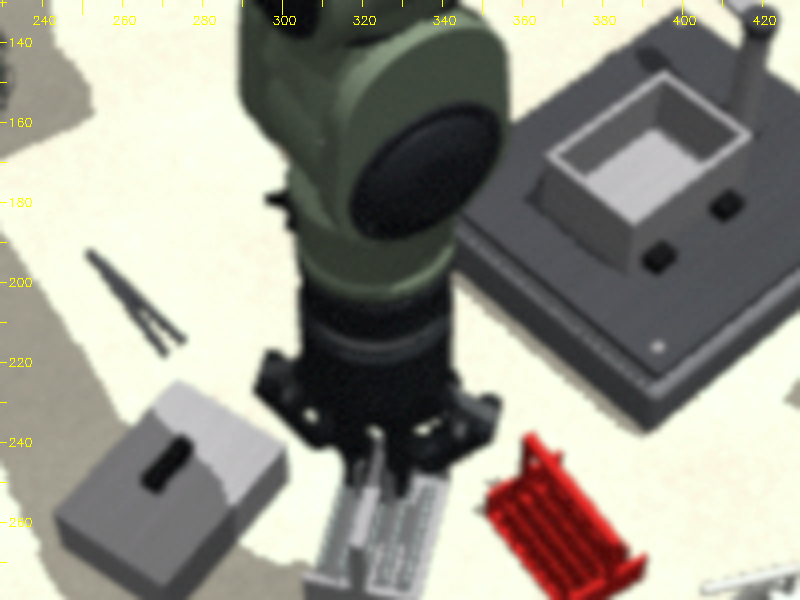

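The rack is held: the opening matches 9 mm and the weight reads about 3 N. Carrying it over the dish.

```bash
python3 - <<'E'
from h import *
bot.move_ptp([604.5,187.5,270],ori(76.7));st()
bot.movel([604.5,187.5,206],max_speed=120);bot.dwell(.2);st()
r=snap("over")
crop(r["scene"],310,80,470,220,5,"s_over");crop(r["top"],120,140,280,260,5,"t_over")
E
```

```text
t 8.97 tcp [604.8 186.6 269.7] yaw 76.7 op 0.096 F [ 0.22 -0.14 -2.55]
t 9.86 tcp [605.2 187.6 207.1] yaw 76.7 op 0.096 F [ 0.65  0.11 -3.39]
```

View pics/s_over.png

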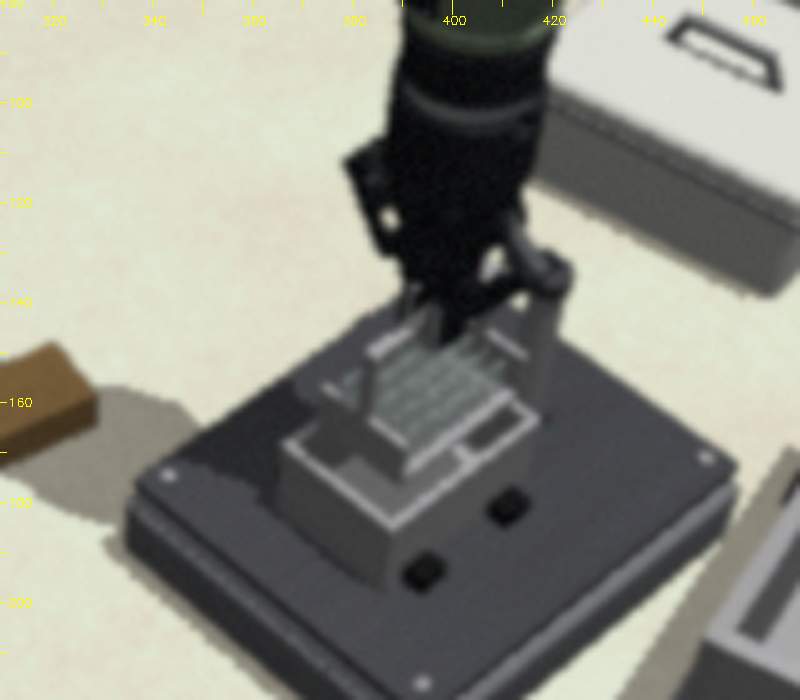

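View pics/t_over.png

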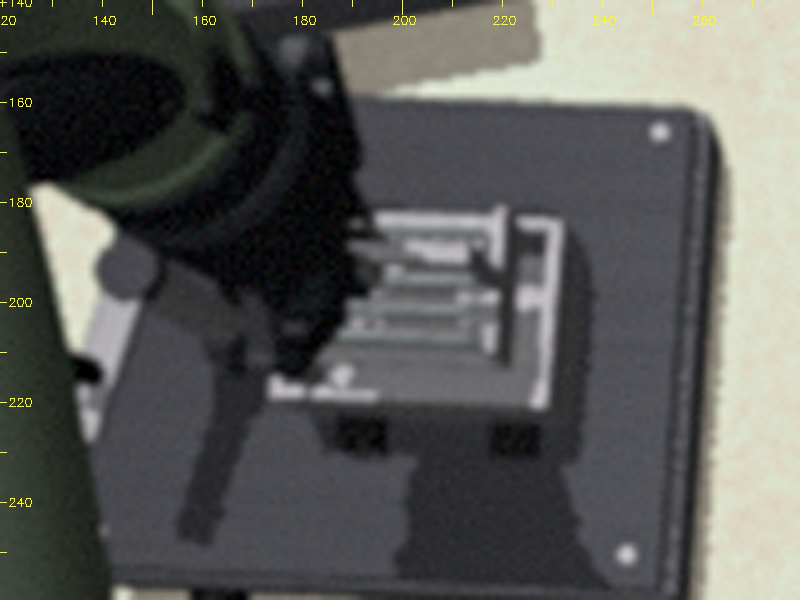

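```bash
python3 - <<'E'
from h import *
th=-13.3*D2;ex=np.array([np.cos(th),np.sin(th),0]);ey=np.array([-np.sin(th),np.cos(th),0])
c=np.array([605,187.6,0]);u=207.1-57.7
for n,f,x0,y0 in(("scene",5,310,80),("top",5,120,140)):
    im=cv2.imread(f"pics/{'s' if n=='scene' else 't'}_over.png")
    def d(P,col):
        p=proj(n,P);x=int((p[0]-x0+.5)*f);y=int((p[1]-y0+.5)*f);cv2.circle(im,(x,y),4,col,-1)
    for sx in(-31,31):
        for z,col in((u,(0,0,255)),(u+32,(0,255,0))): d(c+sx*ex-49*ey+[0,0,z],col)
    for sx in(-4.5,4.5): d(c+sx*ex-49*ey+[0,0,u+80],(255,0,255))
    D=np.array([604.5,187.7,131.])
    for sx in(-42,42):
        for sy in(-60,60): d(D+sx*ex+sy*ey,(255,255,0))
    cv2.imwrite(f"pics/{n}_ov2.png",im)
a=cv2.imread("pics/scene_ov2.png")[250:560,200:600];b=cv2.imread("pics/top_ov2.png")[150:450,220:620]
cv2.imwrite("pics/ov2.png",np.vstack([a[:290],b]))
E
```

```text
(no output)
```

View pics/ov2.png

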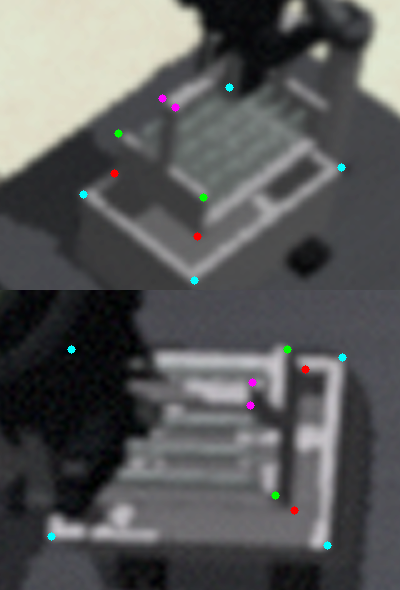

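The projected rack corners, with the rack taken as centred on the TCP, land on the seen end plate within about 1 px in the scene view and 1–2 px in the top view. That is inside the 6 mm of play, so I'm lowering it gently.

```bash
python3 - <<'E'
from h import *
print(bot.movel([604.5,187.5,146],max_speed=60,threshold=5));st()
if bot.get_state()['tcp_pos'][2]<150:
    print(bot.movel([604.5,187.5,134],max_speed=20,threshold=2.5));st()
r=snap("down")
crop(r["scene"],330,90,450,210,6,"s_down")
E
```

```text
False
t 11.11 tcp [604.9 187.6 146.5] yaw 76.7 op 0.089 F [-0.92  0.04 -2.71]
True
t 11.57 tcp [604.8 187.5 137.7] yaw 76.7 op 0.098 F [0.35 0.37 4.61]
```

View pics/s_down.png

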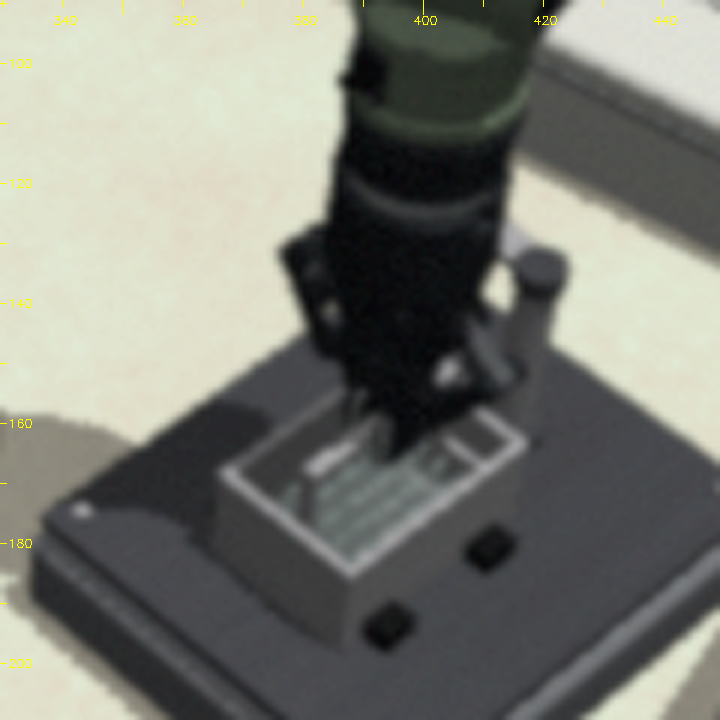

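Contact came at TCP z 137.7, exactly the expected height, and the rack is upright inside the dish. Releasing it and moving on to the cover.

```bash
python3 - <<'E'
from h import *
bot.grip(0.45);bot.dwell(.3);st()
q=bot.get_state()['tcp_pos']
bot.movel([q[0],q[1],280],max_speed=150);st()
bot.move_ptp([457.3,-177,200],ori(89.2));st()
r=snap("rackin")
crop(r["scene"],340,120,440,200,4,"a");crop(r["top"],140,160,260,250,4,"b");crop(r["scene"],210,150,340,290,4,"s_cov")
a=cv2.imread("pics/a.png");b=cv2.imread("pics/b.png");v=np.zeros((690,480,3),np.uint8)
v[:320,:400]=a;v[325:685]=b;cv2.imwrite("pics/ab.png",v[:600]) if 0 else cv2.imwrite("pics/ab.png",cv2.resize(v,None,fx=.86,fy=.86))
E
```

```text
t 12.38 tcp [603.7 187.3 136.4] yaw 76.7 op 0.45 F [ 0.46 -0.    0.85]
t 13.48 tcp [603.2 187.2 278.9] yaw 76.7 op 0.448 F [-0.38  0.43 -0.21]
t 14.97 tcp [ 457.9 -176.7  200.2] yaw 89.2 op 0.453 F [-0.02 -0.76  0.38]
```

View pics/ab.png

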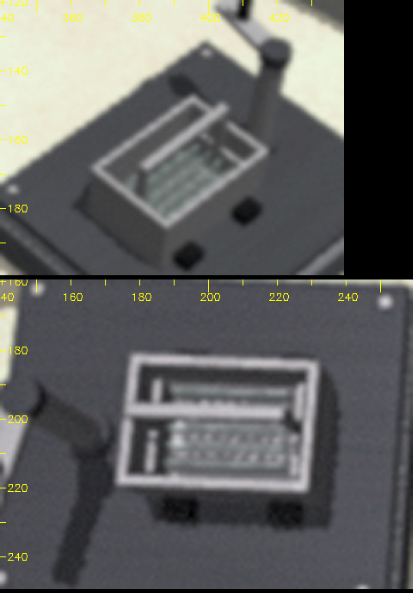

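View pics/s_cov.png

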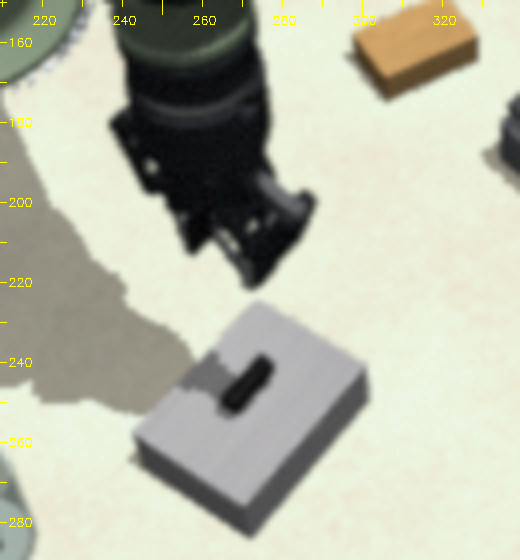

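The rack stands in the dish, its handle running along the dish in both views. In the scene view the gripper is lined up above the cover grip at (271,246). Grasping the cover.

```bash
python3 - <<'E'
from h import *
for n,P in(("top",[(176.7,197.4),(222.1,198.3)]),):
    Q=np.array([onz(n,p,160) for p in P]);print("handle in dish",Q.round(1).tolist(),Q.mean(0).round(1))
bot.grip(0.45)
print(bot.movel([457.3,-177,90],max_speed=150,threshold=8));print(bot.movel([457.3,-177,51.5],max_speed=50,threshold=5));st()
bot.grip(0.0,effort=70);st()
q=bot.get_state()['tcp_pos'];bot.dwell(.1);st()
bot.movel([q[0],q[1],70],max_speed=60);st()
bot.movel([457.3,-177,160],max_speed=150);bot.dwell(.2);st()
r=snap("clift")
crop(r["scene"],190,130,350,270,5,"s_cl")
E
```

```text
handle in dish [[614.9, 234.5, 160.0], [593.8, 140.4, 160.0]] [604.4 187.4 160. ]
False
False
t 17.08 tcp [ 457.5 -177.1   51.6] yaw 89.2 op 0.452 F [-0.43  0.57  0.09]
t 17.43 tcp [ 457.5 -177.2   52. ] yaw 89.2 op 0.147 F [-1.51 -0.04  3.16]
t 17.52 tcp [ 457.5 -177.2   52. ] yaw 89.2 op 0.142 F [-0.96 -0.35  6.01]
t 17.98 tcp [ 457.7 -177.3   70.3] yaw 89.2 op 0.144 F [ 0.58  0.45 -3.13]
t 18.93 tcp [ 456.6 -176.6  158.9] yaw 89.2 op 0.144 F [-0.3   0.31 -3.34]
```

View pics/s_cl.png

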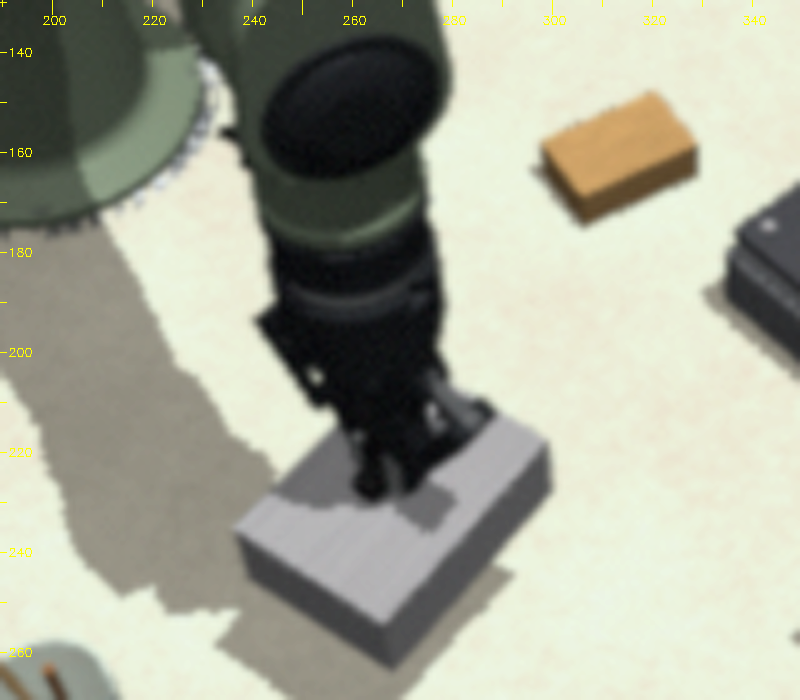

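The rack reads (604.4,187.4), centred in the dish. The cover hangs level in the gripper. Carrying it above the dish and checking its offset.

```bash
python3 - <<'E'
from h import *
bot.movel([457.3,-177,260],max_speed=200)
bot.move_ptp([604.5,187.6,265],ori(76.7));st()
bot.movel([604.5,187.6,212],max_speed=100);bot.dwell(.3);st()
s=bot.get_state()['tcp_pos']
r=snap("cover")
th=-13.3*D2;ex=np.array([np.cos(th),np.sin(th),0]);ey=np.array([-np.sin(th),np.cos(th),0])
def ann(n,P,x0,y0,x1,y1,f,name):
    crop(r[n],x0,y0,x1,y1,f,name);im=cv2.imread(f"pics/{name}.png")
    for Q,col in P:
        p=proj(n,Q);cv2.circle(im,(int((p[0]-x0+.5)*f),int((p[1]-y0+.5)*f)),3,col,-1)
    cv2.imwrite(f"pics/{name}.png",im)
c=np.array([s[0],s[1],0]);P=[]
for sx in(-47.5,47.5):
    for sy in(-65.5,65.5):
        P.append((c+sx*ex+sy*ey+[0,0,s[2]-4],(0,255,0)));P.append((c+sx*ex+sy*ey+[0,0,s[2]-52],(0,0,255)))
for sx in(-42,42):
    for sy in(-60,60): P.append((np.array([604.5,187.7,131])+sx*ex+sy*ey,(255,255,0)))
ann("scene",P,320,70,460,220,4.,"s_c");ann("top",P,130,150,280,260,5,"t_c")
E
```

```text
t 21.14 tcp [604.4 186.4 264.6] yaw 76.6 op 0.145 F [ 0.54 -0.63 -3.77]
t 22.12 tcp [604.8 187.7 212.7] yaw 76.7 op 0.15 F [-0.34 -0.31 -4.58]
```

View pics/s_c.png

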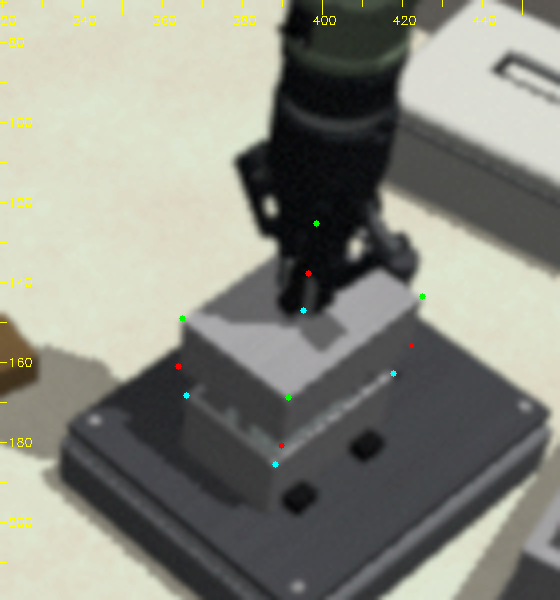

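View pics/t_c.png

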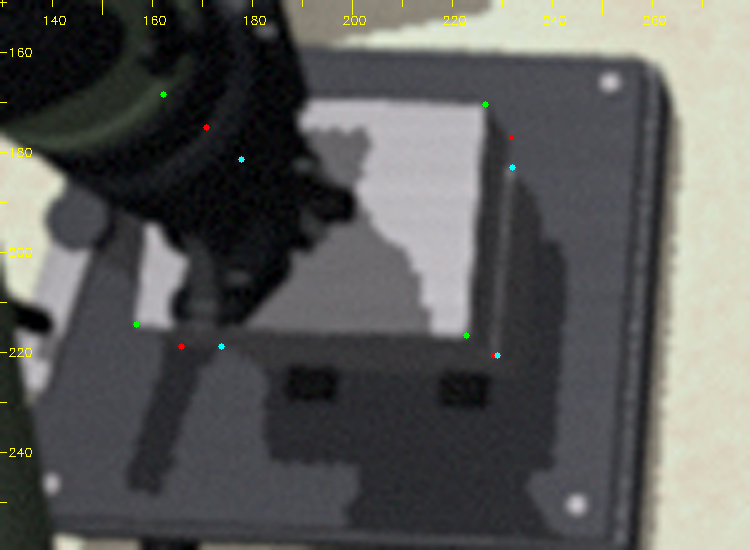

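The cover's predicted corners agree with the seen ones to within about 1 px in both views. Lowering slowly with a force guard; it should seat at TCP z≈175.

```bash
python3 - <<'E'
from h import *
print(bot.movel([604.5,187.6,188],max_speed=60,threshold=6));st()
print(bot.movel([604.5,187.6,173.5],max_speed=15,threshold=3.5));st()
r=snap("cset");crop(r["scene"],330,100,450,220,5,"s_cs")
E
```

```text
False
t 22.77 tcp [604.2 187.5 187.5] yaw 76.7 op 0.148 F [ 0.13  0.6  -3.84]
True
t 23.57 tcp [604.3 187.6 175. ] yaw 76.7 op 0.149 F [0.38 0.37 5.63]
```

View pics/s_cs.png

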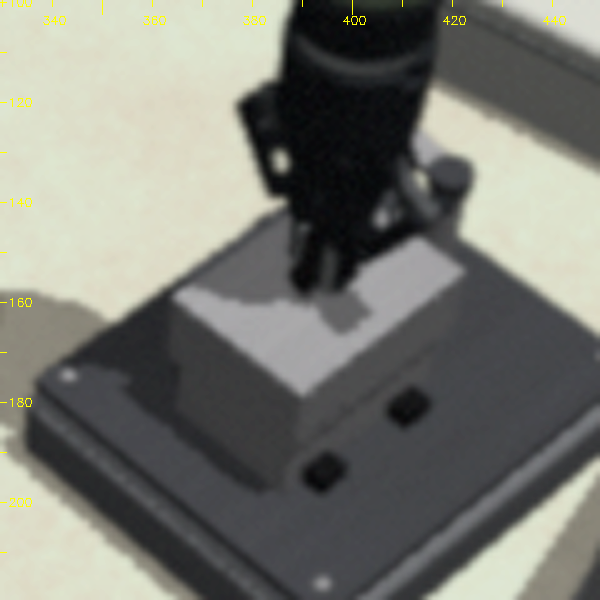

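It seated at exactly z 175.0. Releasing and checking from clear of the dish.

```bash
python3 - <<'E'
from h import *
bot.grip(0.4);bot.dwell(.3);st()
q=bot.get_state()['tcp_pos'];bot.movel([q[0],q[1],275],max_speed=150)
bot.move_ptp([480,150,300],ori(110));st()
r=snap("cov_done");crop(r["scene"],330,90,450,210,4,"a");crop(r["top"],110,150,260,265,4,"b")
a=cv2.imread("pics/a.png");b=cv2.imread("pics/b.png");v=np.zeros((480,1090,3),np.uint8);v[:,:480]=a;v[:460,485:1085]=b
cv2.imwrite("pics/cd.png",cv2.resize(v,None,fx=.73,fy=.73))
E
```

```text
t 24.32 tcp [602.9 187.3 173.2] yaw 76.7 op 0.402 F [-0.75  0.22 -0.32]
t 25.77 tcp [480.1 150.  299.6] yaw 109.9 op 0.404 F [ 0.62  0.79 -0.46]
```

View pics/cd.png

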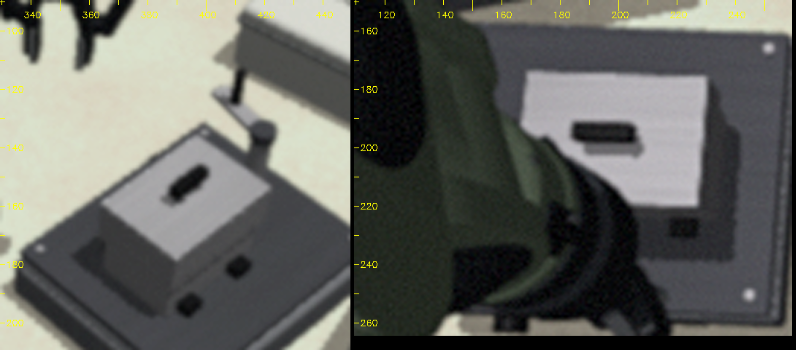

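The cover sits level with its skirt around the dish. Scene corners are about (364,160), (390,179) and (421,154), and the arm hasn't moved. Now I'll pinch the peg and take it round the arc.

```bash
python3 - <<'E'
from h import *
C=np.array([628.6,289.8]);a0=154.8
def pt(a,z): return [C[0]+45*np.cos(a*D2),C[1]+45*np.sin(a*D2),z]
def w(a): return (a+180)%360-180
bot.move_ptp(pt(a0,255),ori(w(a0)));st()
print(bot.movel(pt(a0,198),max_speed=80,threshold=5));st()
bot.grip(0.0,effort=25);st()
r=snap("peg");crop(r["scene"],350,60,470,180,5,"s_peg")
E
```

```text
t 26.68 tcp [587.7 308.5 254.3] yaw 154.7 op 0.4 F [-0.65 -0.33  0.26]
False
t 27.55 tcp [588.2 309.  198.6] yaw 154.8 op 0.4 F [0.09 0.68 1.06]
t 27.88 tcp [588.2 309.1 198.8] yaw 154.8 op 0.131 F [-1.3   0.05  3.03]
```

View pics/s_peg.png

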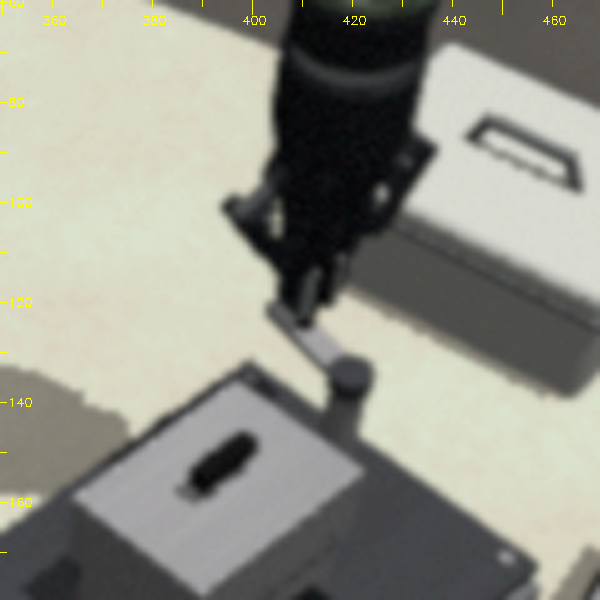

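The peg is pinched (opening 0.131 ≈ 12 mm). Swinging along the arc in steps and watching the force.

```bash
python3 - <<'E'
from h import *
C=np.array([628.6,289.8]);a0=154.8
def pt(a,z=198.5): return [C[0]+45*np.cos(a*D2),C[1]+45*np.sin(a*D2),z]
def w(a): return (a+180)%360-180
for a in np.linspace(a0,255.7,12)[1:]:
    bot.movel(pt(a),rot=ori(w(a)),max_speed=40)
    s=bot.get_state();f=np.array(s['contact_force']);print(round(a,1),round(s['t'],1),f.round(1),round(s['opening'],3))
    if np.linalg.norm(f)>18: print("stop");break
r=snap("swung");crop(r["scene"],350,60,470,180,5,"s_sw")
E
```

```text
164.0 28.3 [-0.8 -1.6  3.9] 0.133
173.1 28.6 [-0.9 -1.   4.2] 0.128
182.3 29.0 [-2.5 -1.4  6.2] 0.128
191.5 29.3 [-2.7 -1.7  6.3] 0.131
200.7 29.6 [-2.5 -1.9  6.4] 0.13
209.8 30.0 [-3.5 -2.9  5.6] 0.129
219.0 30.3 [-3.1 -2.9  7.2] 0.131
228.2 30.6 [-3.1 -3.8  7.1] 0.127
237.4 31.0 [-1.9 -4.5  6.4] 0.127
246.5 31.3 [-2.4 -4.   6.9] 0.13
255.7 31.6 [-1.6 -5.2  6. ] 0.132
```

View pics/s_sw.png

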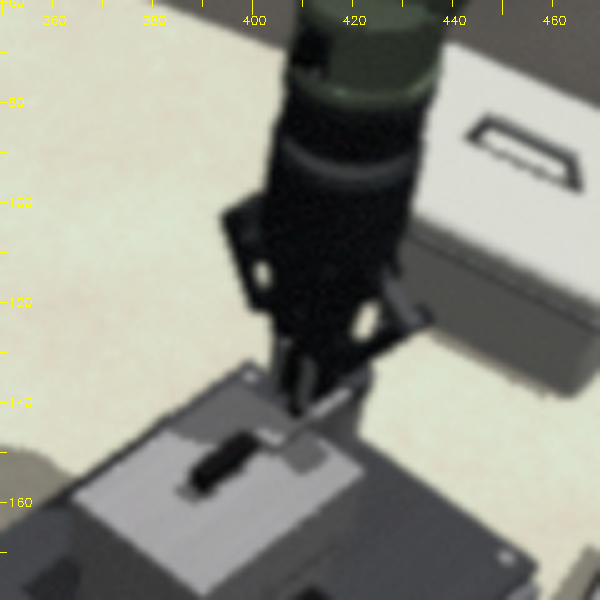

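The arm is across the cover but there's no clear stop force yet, so I'm nudging on until the stop pushes back.

```bash
python3 - <<'E'
from h import *
C=np.array([628.6,289.8])
def pt(a,z=198.5): return [C[0]+45*np.cos(a*D2),C[1]+45*np.sin(a*D2),z]
for a in (256.7,257.7,258.7,259.7,260.7):
    t=bot.movel(pt(a),rot=ori(a-360),max_speed=10,threshold=6)
    s=bot.get_state();f=np.array(s['contact_force']);tg=np.array([-np.sin(a*D2),np.cos(a*D2)])
    print(a,t,f.round(1),'tang',(f[:2]@tg).round(1))
    if t or f[:2]@tg<-7: break
bot.grip(0.35);bot.dwell(.2);st()
q=bot.get_state()['tcp_pos'];bot.movel([q[0],q[1],280],max_speed=150)
bot.move_ptp([330,-150,330],ori(110));bot.dwell(.3);st()
r=snap("fin");crop(r["scene"],330,90,450,210,4,"a");crop(r["top"],110,150,260,265,4,"b")
a=cv2.imread("pics/a.png");b=cv2.imread("pics/b.png");v=np.zeros((480,1090,3),np.uint8);v[:,:480]=a;v[:460,485:1085]=b
cv2.imwrite("pics/fin.png",cv2.resize(v,None,fx=.73,fy=.73))
E
```

```text
256.7 False [-2.6 -5.4  6.4] tang -1.3
257.7 False [-4.5 -4.9  8. ] tang -3.4
258.7 False [-6.6 -4.7  7.9] tang -5.6
259.7 False [-8.1 -3.4  9.3] tang -7.4
t 33.27 tcp [620.6 245.6 198.2] yaw -100.3 op 0.351 F [-0.65 -0.02  0.22]
t 36.05 tcp [ 330.3 -149.9  329.9] yaw 110.0 op 0.351 F [-0.42  0.01  0.13]
```

View pics/fin.png

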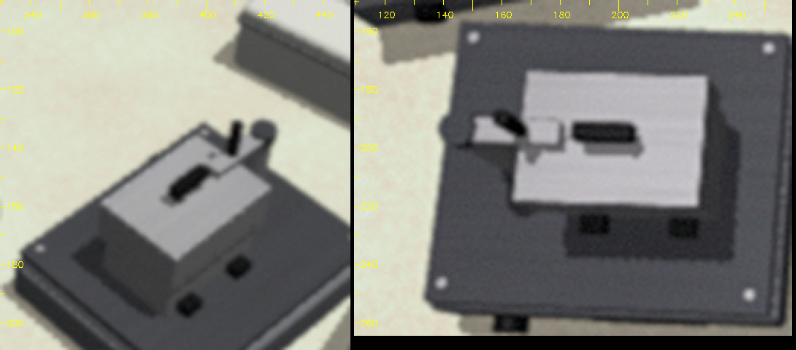

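View pics/top_fin.png

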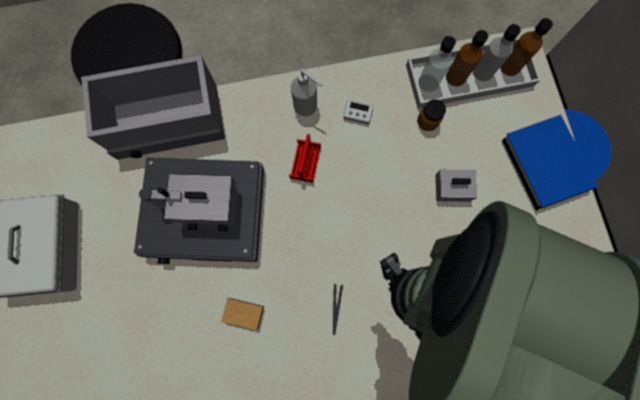

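The arm lies in line with the grip bar over the cover's end, and the peg is at (163,192) in the top view. The stop's resistance built up to 7 N. One last numeric check before hand-in.

```bash
python3 - <<'E'
from h import *
T=[((x/.73-485)/4+109.5,y/.73/4+149.5) for x,y in((528,72),(707,77),(698,206),(514,200))]
S=[(x/.73/4+329.5,y/.73/4+89.5) for x,y in((270,187),(177,261),(101,202))]
print([tri(a,b).round(1) for a,b in zip(S,T[:3]) ])
Q=np.array([onz("top",p,171) for p in T]);print("cover top",Q.mean(0).round(1))
print("cover scene", ((onz("scene",S[0],171)+onz("scene",S[2],171))/2).round(1))
# arm: hub and tip in top, upper face z 183
h=onz("top",((456/.73-485)/4+109.5,130/.73/4+149.5),186);e=onz("top",((561/.73-485)/4+109.5,132/.73/4+149.5),183)
print("arm len",np.linalg.norm((e-h)[:2]).round(1),"dir",np.degrees(np.arctan2(*(e-h)[1::-1])).round(1))
pg=tri(((235/.73)/4+329.5,(138/.73)/4+89.5),((510/.73-485)/4+109.5,(123/.73)/4+149.5));print("peg",pg.round(1),np.degrees(np.arctan2(pg[1]-289.8,pg[0]-628.6)).round(1))
E
```

```text
[array([664.6, 239.9, 170.3]), array([636.1, 113.9, 168. ]), array([543. , 134.6, 170.7])]
cover top [604.2 187.6 171. ]
cover scene [603.7 186.2 171. ]
arm len 73.1 dir -102.1
peg [618.9 246.2 203.6] -102.6
```

```bash
python3 -c "
from h import *
bot.sign_off();st()"
```

```text
the job is handed in; nothing more can be done
the job is handed in; nothing more can be done
```

The staining dish is set up on the shaker and I handed the job in about 36 s into the 72 s limit; no verdict was reported.

- **Rack:** I lowered it at 20 mm/s until it touched the dish floor, at the height I expected, then let go. The top view put the rack within about 1 mm of the dish centre.
- **Cover:** It came to rest on the rim at the expected height (TCP z 175.0). After the arm was swung across, the top view put its centre at (604.2, 187.6) and the scene view at (603.7, 186.2), against the dish centre at (604.5, 187.7). The measured top corners were at z 168–171, against 171 expected, so I take it as level. That spread is about what the camera calibration allows.
- **Hold-down arm:** I pinched the peg and swung it round until the stop pushed back with about 7 N. The pictures put the arm at −102° to −103°; the stop should be at −103.3°.
- **Small cover and beaker:** The arm never went near the small cover or the beaker. The small cover looks unmoved in the last picture. In that picture the robot hides the beaker, so I did not check it there.

No check failed. The two cameras disagreed by 2–4 mm around the loose rack and cover, so I used the average of the two, and the grasps and fits bore that out.

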